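# Clamp the tea caddy's bail

## Task

The steel tea caddy with the cork bottom has its lid on but not clamped. Swing its wire bail by the red grip up and over the top of the lid, past centre, until it rests fully home on the other side, then let go. Leave the bail of the white ceramic jar open as it is.

Things in the scene. Friction and masses are not known exactly. Their poses are not given: they have to be found in the camera images.
- caddy: Steel canister, dia. 100 mm, cork foot, fixed on a 130 mm square base plate. Origin: centre of the plate's underside; z up. Flat lid top at 126 mm; a ridge on it (24 mm wide in y, within 35 mm of centre in x) peaks at 160 mm. The bail's pivot axis is parallel to y, 95 mm above the origin. Open, it leans to the caddy's -x; swing it over to +x. Other things are 0.15 m or more from this axis.
- caddy_bar (a point): Centre of the red grip of the caddy's bail: a round bar, dia. 16 mm, 76 mm long, parallel to caddy y. Moves on an arc of 92 mm radius about the pivot axis: 135 mm above the tray open, 187 upright, 170 home. Two 5 mm wires, 30 mm either side of its middle, join it to the wire loop 66 mm from the axis; the loop's legs run beside the caddy.
- caddy_bail (a joint): Angle of the caddy's bail, rad: 0 open (0.45 above level, to caddy -x), 1.12 upright, 1.73 home at its stop on the +x side. Starts at 0. Swinging it takes up to about 6 N at the grip as it presses the lid 3 mm onto its gasket; before upright it springs back open, past upright it springs home by itself.
- crock_bar (a point): Centre of the red grip of the bail of the white ceramic jar with wooden lid, same sizes as the caddy, on the other side of the robot's x axis; its bail is open, to be left as it is.

How it is judged:
At the end, for the whole second after the job is handed in: The caddy's bail rests home past centre (joint above 1.58 rad, within about 9 degrees of its stop) and still, and the white jar's bail grip is within 20 mm of where it started (value of joint caddy_bail above 1.58 rad and velocity of joint caddy_bail below 0.1 rad/s and distance of crock_bar from where it was at the start of the episode below 0.02 m); the robot touches nothing.
It fails at once if the white ceramic jar's bail is swung (its grip moves more than 30 mm) (distance of crock_bar from where it was at the start of the episode above 0.03 m).
It also fails if it takes over 38 s, if anything falls off the work surface, if the arm or the gripper's body presses on something with over 40 N, if the wrist force passes 120 N, or if a joint passes its speed limit or range.

## Robot

A 6-joint arm with a two-finger parallel gripper is mounted at the origin on the work surface. World frame = base frame: x ahead of the robot, y to its left, z up, the work surface at z = 0. Lengths are in m, angles in rad, forces in N, time in s.
With the tool pointing down it reaches from about 0.35 to 0.975 m from the base axis. Payload 17.4 kg.
Tool frame: the origin (TCP) lies on the centre line of the jaws, within the pads' length; the fingertips stand 22 mm ahead of it and the grasp point (between the pads) lies 3 mm ahead of it; z points along the fingers, y is the direction in which the jaws open and shut (so a half turn about z gives the same grasp; the last joint's range is limited). The gripper opens to 85 mm and grips with 20 to 120 N. Pads are 22 mm wide; open, the fingers measure 114 mm over their backs; the gripper's body (76 mm by 85 mm) begins 54 mm behind the grasp point. The pads swing forward as they close: fully open they stand 13 mm farther back than shut.
Start: joints at [1.164, 0.116, 1.442, -0, 1.584, -0.038], TCP at [0.243, 0.63, 0.253] pointing down, gripper open.
Joint ranges: [-2.83, 2.83], [-0.83, 2.19], [0.07, 2.5], [-1.14, 4.28], [0.01, 3], [-2.97, 2.97]. Speed limits (rad/s): [1.89, 1.89, 2.22, 3.14, 3.14, 3.14].

## Interface

Orientations are given as a 3x3 rotation matrix whose columns are the frame's x, y, z axes.
In Python, from workcell import arm gives the robot as it stands. The module is installed in compiled form; this text tells all that it offers.
- The arm moves only by the shell command python3 -m inch 'ROWS' [FORCE]. ROWS is JSON, a list of rows, each an object of numbers: "grip": the opening, from 0 (shut) to 1 (fully open); "tx", "ty", "tz": the shift along the tool's x, y, z in mm; "ax", "ay", "az": the turn, a rotation vector about the tool's x, y, z in degrees. In form: [{"grip": .., "tx": .., "ty": .., "tz": .., "ax": .., "ay": .., "az": ..}, ...]. A call has exactly 5 rows; each row shifts and turns the commanded pose from where the row before left it, along the tool's axes as they then stand; what a row does not reach is not made up. A row lasts 1/10 s, in which the tool goes at most 50 mm and 8.59 degrees, less where a joint would pass 70% of its speed; a pose out of reach is approached as far as the arm can. A call with a gripper value outside its range is refused whole. The fingers move at their own pace and stop on an object; FORCE is the grip in N (left out, the last holds). Time passes only in rows, so rows that do not move let the fingers close, or fill a call up. It gives the time, the measured TCP pose, the force and the opening at its end, in the units of the state.
- arm.observe(): the state, without advancing time (a new reading comes with each control period).
- arm.snapshot(name): name is "side" or "top"; returns the picture (384x512x3 uint8, red, green, blue); there is no depth.
- arm.camera_params(name): a dict with "fovy" (degrees; the focal length in pixels is half the picture's height over the tangent of half this angle, whatever the lens; pixels are square), "cx", "cy" (the principal point, pixels), "D" ([k1, k2, p1, p2, k3] as OpenCV has them; the pictures are not rectified), "rvec" (rotation vector, rad) and "tvec" (3), from world to camera coordinates, as OpenCV has them. Camera axes: x right, y down, z forward; pixel columns grow to the right and rows downward; lengths in m; the calibration is good to about 2 mm. A picture is of the moment at which its call begins. camera_params takes no time and is no camera call.
- arm.job_done(): hands the job in, once; it reports no verdict.
Trained networks look in the newest picture that a camera, given by its name, has taken for a name from the list of things; names that differ only in an ending like _2 or _b are one class to them, and where a whole thing is asked for, a point or a joint stands for the part that bears it (a point fixed in the world has none). Each returns a list of dicts, best first, with "score" (0 to 1); they miss things now and then, are a little off and sometimes report something else, mostly with a low value. They report only what shows in the picture. A call takes as long as a camera call.
- arm.spot_in(camera, thing): "location" ([row, column] in pixels, amid what is visible of it).
The state is a dict: "t": time; "joint_positions": joint angles; "qvel": joint speeds; "joint_efforts": joint torques, N m; "position": TCP position; "tool_rot": TCP orientation; "wrist_force": force on the tool from outside, world axes, zero at the start; "torque": the same for the moment, N m; "finger_gap": finger opening in m.
Only numpy, scipy, OpenCV 4.12 (cv2) and the standard library are available. Lean on these libraries where they do the work, as an engineer would, in place of code of your own. Each camera call takes 0.05 s, during which the arm holds its last target. There are 200 camera calls.

## Working session

There is one attempt and no reset: what is moved stays moved. The work goes in short steps, Python scripts to look and compute and a shell command to move; the robot and the scene stay as the last step left them, time stands still between calls to the robot, and variables do not carry over. Pictures are saved under pics/ and viewed, about 8 in all and at most 12, crops included, and the job is handed in when it is done.

```bash
mkdir -p pics; cat > h.py <<'E'
import numpy as np, cv2
from workcell import arm
def cam(n):
    p=arm.camera_params(n); f=192/np.tan(np.radians(p['fovy'])/2)
    K=np.array([[f,0,p['cx']],[0,f,p['cy']],[0,0,1.]])
    return K,np.array(p['D'],float),np.array(p['rvec'],float),np.array(p['tvec'],float)
def ray(n,rc):
    K,D,r,t=cam(n); R=cv2.Rodrigues(r)[0]
    u=cv2.undistortPoints(np.array([[[rc[1],rc[0]]]],float),K,D)[0,0]
    d=R.T@np.array([u[0],u[1],1]); return -R.T@t,d/np.linalg.norm(d)
def atz(n,rc,z):
    c,d=ray(n,rc); return c+d*(z-c[2])/d[2]
def tri(a,b):
    (c1,d1),(c2,d2)=ray('side',a),ray('top',b)
    s=np.linalg.lstsq(np.c_[d1,-d2],c2-c1,rcond=None)[0]
    p,q=c1+s[0]*d1,c2+s[1]*d2; return (p+q)/2,np.linalg.norm(p-q)
def proj(n,P):
    K,D,r,t=cam(n); return cv2.projectPoints(np.array(P,float).reshape(-1,3),r,t,K,D)[0][:,0,::-1]
E
python3 - <<'E'
from h import *
for n in('side','top'):
    cv2.imwrite(f'pics/{n}0.png',arm.snapshot(n)[:,:,::-1])
    for k in('caddy','caddy_bar','crock_bar'): print(n,k,arm.spot_in(n,k))
    print(cam(n)[0], ray(n,(192,256)))
print(arm.observe())
E
```

```text
side caddy [{'location': [141.1, 224.5], 'score': 0.59}]
side caddy_bar [{'location': [133.5, 227.9], 'score': 0.57}]
side crock_bar [{'location': [309.7, 329.0], 'score': 0.89}]
[[487.9516162    0.         257.38597767]
 [  0.         487.9516162  191.04815754]
 [  0.           0.           1.        ]] (array([ 0.32680615, -0.62821673,  0.77565116]), array([ 0.2454006 ,  0.63676366, -0.73096552]))
top caddy [{'location': [187.9, 127.2], 'score': 0.6}]
top caddy_bar [{'location': [190.3, 154.2], 'score': 0.81}]
top crock_bar [{'location': [179.6, 400.1], 'score': 0.76}]
[[460.79969747   0.         255.58973535]
 [  0.         460.79969747 192.36392065]
 [  0.           0.           1.        ]] (array([ 0.45940445, -0.05260105,  0.925863  ]), array([ 0.10345324, -0.02479353, -0.99432525]))
{'t': 0.4, 'joint_positions': array([ 1.16420066e+00,  1.16107250e-01,  1.44169219e+00, -1.57332609e-05,
        1.58397722e+00, -3.77952458e-02]), 'qvel': array([-5.46469023e-04,  8.77154570e-05, -1.04179531e-03, -6.74652233e-04,
        2.64871789e-03,  7.52781168e-04]), 'joint_efforts': array([-7.51919033e-04, -7.30891299e+01, -6.31943178e+01, -1.68108812e-05,
        1.45837235e-03,  1.41999330e-06]), 'position': array([0.24334166, 0.62960294, 0.25317352]), 'tool_rot': array([[-9.32760388e-01,  3.60496955e-01, -5.83232526e-05],
       [ 3.60496959e-01,  9.32760372e-01, -1.75228459e-04],
       [-8.76770695e-06, -1.84471520e-04, -9.99999983e-01]]), 'wrist_force': array([ 1.13845362, -0.20194964,  0.95168264]), 'torque': array([-0.0052904 , -0.04981455,  0.02175899]), 'finger_gap': 0.08508993115351239}
```

```bash
python3 -c "
import cv2,numpy as np
cv2.imwrite('pics/b0.png',np.hstack([cv2.imread('pics/side0.png'),cv2.imread('pics/top0.png')])[:, :][:, :]) 
a=cv2.imread('pics/b0.png');cv2.imwrite('pics/b0.png',cv2.resize(a,(800,300)))"
```

```text
(no output)
```

View pics/b0.png

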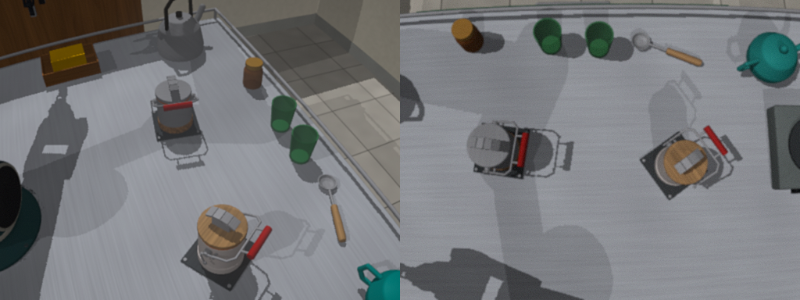

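The picture shows the steel caddy on the left (top view about row 190, col 130). Its red grip is towards image right, which is world -y. The white jar with the wooden lid is on the right and has its own red grip. Next I'll measure the grip ends and the base plate.

```bash
python3 - <<'E'
from h import *
ends={}
for n,c in(('side',(133.5,227.9)),('top',(190.3,154.2))):
    im=cv2.imread(f'pics/{n}0.png').astype(int); m=((im[:,:,2]>110)&(im[:,:,1]<70)&(im[:,:,0]<70)).astype(np.uint8)
    k,l,s,ce=cv2.connectedComponentsWithStats(m)
    i=min([j for j in range(1,k) if s[j,4]>40],key=lambda j:np.hypot(ce[j][1]-c[0],ce[j][0]-c[1]))
    b=cv2.boxPoints(cv2.minAreaRect(np.argwhere(l==i)[:,::-1].astype(np.float32)))
    e=[(b[j]+b[(j+1)%4])/2 for j in range(4)]
    a=(e[0],e[2]) if np.linalg.norm(e[0]-e[2])>np.linalg.norm(e[1]-e[3]) else (e[1],e[3])
    ends[n]=[x[::-1] for x in a]; print(n,s[i],ce[i][::-1],ends[n])
    print([atz(n,x,.135).round(4) for x in ends[n]],atz(n,ce[i][::-1],.135).round(4))
s,t=ends['side'],ends['top']
for a in s:
  for b in t: print(tri(a,b))
for n,(r0,r1,c0,c1) in(('side',(80,220,160,300)),('top',(120,260,60,200))):
    cv2.imwrite(f'pics/c{n}.png',cv2.resize(cv2.imread(f'pics/{n}0.png')[r0:r1,c0:c1],None,fx=2.8,fy=2.8,interpolation=2))
cv2.imwrite('pics/c0.png',np.hstack([cv2.imread('pics/cside.png'),cv2.imread('pics/ctop.png')]))
E
```

```text
side [209 130  37   7  93] [132.91397849 227.47311828] [array([130.41998, 245.05998], dtype=float32), array([135.56   , 209.07997], dtype=float32)]
[array([0.5847, 0.0984, 0.135 ]), array([0.5116, 0.1112, 0.135 ])] [0.5488 0.1047 0.135 ]
top [150 170  12  42 159] [190.45283019 155.44025157] [array([170.16177, 158.9437 ], dtype=float32), array([211.15701, 151.91595], dtype=float32)]
[array([0.5835, 0.0954, 0.135 ]), array([0.5124, 0.1078, 0.135 ])] [0.5482 0.1015 0.135 ]
(array([0.58321674, 0.09475728, 0.13822638]), np.float64(0.0004232388729158051))
(array([0.54482882, 0.09239242, 0.15112508]), np.float64(0.0711917721321618))
(array([0.54499676, 0.09700021, 0.14778093]), np.float64(0.07281859490431324))
(array([0.5114215 , 0.10729541, 0.13822515]), np.float64(0.0016353777696393056))
```

View pics/c0.png

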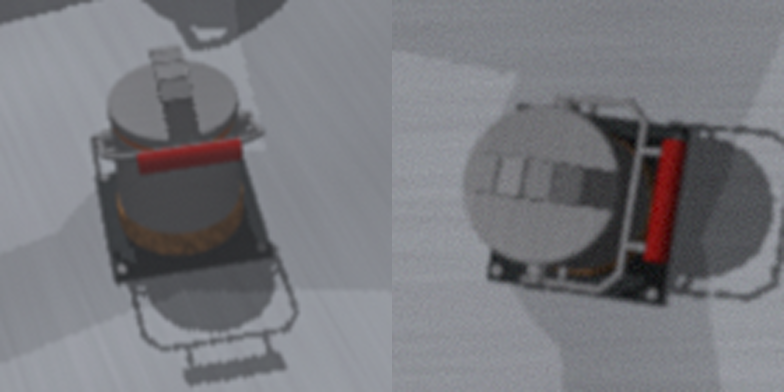

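```bash
cat >> h.py <<'E'
X=np.array([.172,.985,0]);X/=np.linalg.norm(X);Z=np.array([0,0,1.]);Y=np.cross(Z,X)
BAR0=np.array([.548,.102,.136]); R=.092
PIV=BAR0+X*R*np.cos(.45); PIV[2]=.096
def bar(th): return PIV+R*(-X*np.cos(.45+th)+Z*np.sin(.45+th))
def rot(tilt):  # deg
    a=np.radians(tilt); z=np.sin(a)*X-np.cos(a)*Z; return np.c_[Y,np.cross(z,Y),z]
def tcp(P,tilt,back=.007): return P-back*rot(tilt)[:,2]
def to(p,Rt,p0=None,R0=None):
    s=arm.observe(); p0=s['position'] if p0 is None else p0; R0=s['tool_rot'] if R0 is None else R0
    return (1000*R0.T@(p-p0)).round(1), np.degrees(cv2.Rodrigues(R0.T@Rt)[0].ravel()).round(2)
E
python3 - <<'E'
from h import *
print(PIV, 'lid from image',atz('top',(186.8,112.9),.126), 'side lid', atz('side',(80+100/2.8,160+173/2.8),.126))
print('bar proj',proj('top',bar(0)),proj('side',bar(0)))
Rt=rot(0); print(Rt)
s=arm.observe(); P1=tcp(bar(0),0)*1; P1[2]=.36
print(to(np.array([.243,.63,.36]),rot(0)))
print('from start to over bar, in rot0 axes',to(P1,rot(0),None,rot(0)))
E
```

```text
[0.56225004 0.18360631 0.096     ] lid from image [0.55732155 0.17899161 0.126     ] side lid [0.55956634 0.17399829 0.126     ]
bar proj [[190.49721797 155.06703519]] [[133.41252883 227.50193797]]
[[-0.98509408  0.17201643  0.        ]
 [ 0.17201643  0.98509408  0.        ]
 [ 0.          0.         -1.        ]]
(array([   0.5,    0.2, -106.8]), array([-1.000e-02, -0.000e+00, -1.123e+01]))
from start to over bar, in rot0 axes (array([-390.9, -467.3, -106.8]), array([0., 0., 0.]))
```

```bash
python3 -m inch '[{"grip":0.7,"tz":-40,"az":-5.6},{"grip":0.7,"tz":-40,"az":-5.6},{"grip":0.7,"tz":-27},{"grip":0.7,"tx":-30,"ty":-35},{"grip":0.7,"tx":-30,"ty":-35}]' 20
python3 -m inch '[{"grip":0.7,"tx":-30,"ty":-37},{"grip":0.7,"tx":-30,"ty":-37},{"grip":0.7,"tx":-30,"ty":-37},{"grip":0.7,"tx":-30,"ty":-37},{"grip":0.7,"tx":-30,"ty":-37}]'
python3 -m inch '[{"grip":0.7,"tx":-30,"ty":-37},{"grip":0.7,"tx":-30,"ty":-37},{"grip":0.7,"tx":-30,"ty":-37},{"grip":0.7,"tx":-30,"ty":-37},{"grip":0.7,"tx":-30,"ty":-37}]'
python3 - <<'E'
from h import *
p=tcp(bar(0),45,.10); print(p,to(p,rot(45)),arm.observe())
E
```

```text
[0.5358366  0.03234333 0.20672751] (array([-488.1, -451.6,   46.5]), array([-44.86,   4.41, -10.64])) {'t': 0.4, 'joint_positions': array([ 1.16420066e+00,  1.16107250e-01,  1.44169219e+00, -1.57332609e-05,
        1.58397722e+00, -3.77952458e-02]), 'qvel': array([-5.46469023e-04,  8.77154570e-05, -1.04179531e-03, -6.74652233e-04,
        2.64871789e-03,  7.52781168e-04]), 'joint_efforts': array([-7.51919033e-04, -7.30891299e+01, -6.31943178e+01, -1.68108812e-05,
        1.45837235e-03,  1.41999330e-06]), 'position': array([0.24334166, 0.62960294, 0.25317352]), 'tool_rot': array([[-9.32760388e-01,  3.60496955e-01, -5.83232526e-05],
       [ 3.60496959e-01,  9.32760372e-01, -1.75228459e-04],
       [-8.76770695e-06, -1.84471520e-04, -9.99999983e-01]]), 'wrist_force': array([ 1.13845362, -0.20194964,  0.95168264]), 'torque': array([-0.0052904 , -0.04981455,  0.02175899]), 'finger_gap': 0.08508993115351239}invalid input at $[0]: expected keys grip, tx, ty, tz, ax, ay, az
invalid input at $[0]: expected keys grip, tx, ty, tz, ax, ay, az
invalid input at $[0]: expected keys grip, tx, ty, tz, ax, ay, az
```

All seven keys are required, and nothing moved.

```bash
python3 -m inch '[{"grip":0.7,"tx":0,"ty":0,"tz":-40,"ax":0,"ay":0,"az":-5.6},{"grip":0.7,"tx":0,"ty":0,"tz":-40,"ax":0,"ay":0,"az":-5.6},{"grip":0.7,"tx":0,"ty":0,"tz":-27,"ax":0,"ay":0,"az":0},{"grip":0.7,"tx":-30,"ty":-35,"tz":0,"ax":0,"ay":0,"az":0},{"grip":0.7,"tx":-30,"ty":-35,"tz":0,"ax":0,"ay":0,"az":0}]' 20
python3 -m inch '[{"grip":0.7,"tx":-30,"ty":-37,"tz":0,"ax":0,"ay":0,"az":0},{"grip":0.7,"tx":-30,"ty":-37,"tz":0,"ax":0,"ay":0,"az":0},{"grip":0.7,"tx":-30,"ty":-37,"tz":0,"ax":0,"ay":0,"az":0},{"grip":0.7,"tx":-30,"ty":-37,"tz":0,"ax":0,"ay":0,"az":0},{"grip":0.7,"tx":-30,"ty":-37,"tz":0,"ax":0,"ay":0,"az":0}]'
```

```text
t: 0.9
position: [0.2904, 0.5499, 0.3608]
tool_rot: [[-0.985, 0.171, 0.0], [0.171, 0.985, 0.001], [-0.0, 0.001, -1.0]]
wrist_force: [0.1, 0.0, -0.7]
finger_gap: 0.0599
t: 1.4
position: [0.4066, 0.3404, 0.3605]
tool_rot: [[-0.985, 0.172, 0.0], [0.172, 0.985, 0.0], [-0.0, 0.0, -1.0]]
wrist_force: [1.4, -0.1, -0.3]
finger_gap: 0.0596
```

```bash
python3 -m inch '[{"grip":0.7,"tx":-30,"ty":-40,"tz":0,"ax":0,"ay":0,"az":0},{"grip":0.7,"tx":-30,"ty":-40,"tz":0,"ax":0,"ay":0,"az":0},{"grip":0.7,"tx":-30,"ty":-40,"tz":0,"ax":0,"ay":0,"az":0},{"grip":0.7,"tx":-20,"ty":-40,"tz":0,"ax":0,"ay":0,"az":0},{"grip":0.7,"tx":-20,"ty":-40,"tz":0,"ax":0,"ay":0,"az":0}]'
python3 -m inch '[{"grip":0.7,"tx":0,"ty":-40,"tz":0,"ax":-7.5,"ay":0,"az":0},{"grip":0.7,"tx":0,"ty":-40,"tz":0,"ax":-7.5,"ay":0,"az":0},{"grip":0.7,"tx":0,"ty":0,"tz":0,"ax":-7.5,"ay":0,"az":0},{"grip":0.7,"tx":0,"ty":0,"tz":0,"ax":-7.5,"ay":0,"az":0},{"grip":0.7,"tx":0,"ty":0,"tz":0,"ax":-7.5,"ay":0,"az":0}]'
python3 - <<'E'
from h import *
p=tcp(bar(0),45,.10); s=arm.observe(); print(to(p,rot(45)),s['position'],s['joint_positions'].round(2))
E
```

```text
t: 1.9
position: [0.5, 0.1208, 0.3604]
tool_rot: [[-0.985, 0.173, 0.0], [0.173, 0.985, 0.0], [-0.0, 0.0, -1.0]]
wrist_force: [-0.2, 0.5, -0.7]
finger_gap: 0.0598
t: 2.4
position: [0.4876, 0.0515, 0.3567]
tool_rot: [[-0.985, 0.14, 0.102], [0.173, 0.794, 0.583], [0.001, 0.591, -0.806]]
wrist_force: [0.1, 1.2, -0.5]
finger_gap: 0.0595
(array([-51. , -97.1, 114.7]), array([-8.75,  0.01, -0.09])) [0.48756196 0.05147748 0.35670553] [-0.28 -0.34  1.78  0.64  1.74 -1.57]
```

```bash
python3 -m inch '[{"grip":0.7,"tx":-10,"ty":-20,"tz":0,"ax":-4.4,"ay":0,"az":0},{"grip":0.7,"tx":-10,"ty":-20,"tz":0,"ax":-4.4,"ay":0,"az":0},{"grip":0.7,"tx":-10,"ty":-20,"tz":20,"ax":0,"ay":0,"az":0},{"grip":0.7,"tx":-10,"ty":-20,"tz":20,"ax":0,"ay":0,"az":0},{"grip":0.7,"tx":-10,"ty":-20,"tz":20,"ax":0,"ay":0,"az":0}]'
python3 - <<'E'
from h import *
p=tcp(bar(0),45,.10); s=arm.observe(); print(to(p,rot(45)),s['position'],s['joint_positions'].round(2))
E
```

```text
t: 2.9
position: [0.5313, 0.0117, 0.245]
tool_rot: [[-0.985, 0.125, 0.12], [0.173, 0.699, 0.694], [0.003, 0.704, -0.71]]
wrist_force: [0.1, 0.4, 0.5]
finger_gap: 0.0597
(array([ -1.1, -12. ,  42. ]), array([-0.26, -0.09, -0.14])) [0.53126409 0.01173655 0.24501962] [-0.38 -0.17  1.86  0.76  1.63 -1.8 ]
```

```bash
python3 -m inch '[{"grip":0.7,"tx":-1,"ty":-12,"tz":20,"ax":0,"ay":0,"az":0},{"grip":0.7,"tx":0,"ty":0,"tz":22,"ax":0,"ay":0,"az":0},{"grip":0.7,"tx":0,"ty":0,"tz":20,"ax":0,"ay":0,"az":0},{"grip":0.7,"tx":0,"ty":0,"tz":0,"ax":0,"ay":0,"az":0},{"grip":0.7,"tx":0,"ty":0,"tz":0,"ax":0,"ay":0,"az":0}]'
python3 - <<'E'
from h import *
a=arm.snapshot('side');b=arm.snapshot('top')
p=tcp(bar(0),45); s=arm.observe(); print(to(p,rot(45)),s['position'])
f=lambda i,r,c:cv2.resize(i[r:r+140,c:c+140,::-1],None,fx=2.8,fy=2.8)
cv2.imwrite('pics/d.png',np.hstack([f(a,80,160),f(b,120,90)]))
E
```

```text
t: 3.4
position: [0.5378, 0.0466, 0.194]
tool_rot: [[-0.985, 0.124, 0.118], [0.171, 0.699, 0.694], [0.003, 0.704, -0.71]]
wrist_force: [0.3, 0.1, 1.3]
finger_gap: 0.0598
(array([-0.2, -0.9, 74.5]), array([-0.26, -0.07, -0.08])) [0.5381193  0.0461171  0.19456955]
```

View pics/d.png

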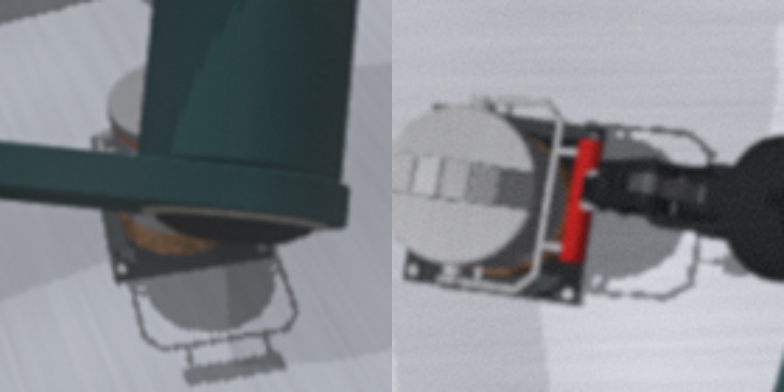

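The top view shows the fingers lined up on the middle of the grip, between its wires. The arm blocks the side view. I'll advance and close.

```bash
python3 -m inch '[{"grip":0.7,"tx":0,"ty":-1,"tz":20,"ax":0,"ay":0,"az":0},{"grip":0.7,"tx":0,"ty":0,"tz":20,"ax":0,"ay":0,"az":0},{"grip":0.7,"tx":0,"ty":0,"tz":20,"ax":0,"ay":0,"az":0},{"grip":0.7,"tx":0,"ty":0,"tz":14,"ax":0,"ay":0,"az":0},{"grip":0.7,"tx":0,"ty":0,"tz":0,"ax":0,"ay":0,"az":0}]'
python3 -m inch '[{"grip":0,"tx":0,"ty":0,"tz":0,"ax":0,"ay":0,"az":0},{"grip":0,"tx":0,"ty":0,"tz":0,"ax":0,"ay":0,"az":0},{"grip":0,"tx":0,"ty":0,"tz":0,"ax":0,"ay":0,"az":0},{"grip":0,"tx":0,"ty":0,"tz":0,"ax":0,"ay":0,"az":0},{"grip":0,"tx":0,"ty":0,"tz":0,"ax":0,"ay":0,"az":0}]' 25
python3 - <<'E'
from h import *
s=arm.observe(); print(s['wrist_force'],to(tcp(bar(0),45),rot(45)))
b=arm.snapshot('top')
cv2.imwrite('pics/e.png',cv2.resize(b[120:260,60:200,::-1],None,fx=2.8,fy=2.8))
# swing plan: 15 rows
N=15; tg=[(1.36*i/N,45*(1-i/N)) for i in range(N+1)]
for i in range(N):
    a,b=tg[i],tg[i+1]; print(b[0],*to(tcp(bar(b[0]),b[1]),rot(b[1]),tcp(bar(a[0]),a[1]),rot(a[1])))
E
```

```text
t: 4.0
position: [0.5462, 0.0978, 0.1396]
tool_rot: [[-0.985, 0.125, 0.118], [0.171, 0.699, 0.694], [0.004, 0.704, -0.71]]
wrist_force: [1.0, 0.6, 1.2]
finger_gap: 0.0597
t: 4.5
position: [0.5468, 0.0966, 0.1409]
tool_rot: [[-0.985, 0.124, 0.12], [0.173, 0.7, 0.693], [0.002, 0.704, -0.71]]
wrist_force: [-2.2, -7.2, 3.2]
finger_gap: 0.0153
[-2.17514015 -7.22406649  3.15855359] (array([-0.2,  0.4,  0.3]), array([-0.27, -0.07, -0.11]))
0.09066666666666667 [ 0.   8.4 -2.4] [3. 0. 0.]
0.18133333333333335 [ 0.   8.4 -2.1] [ 3. -0. -0.]
0.272 [-0.   8.5 -1.8] [ 3.  0. -0.]
0.3626666666666667 [ 0.   8.6 -1.4] [3. 0. 0.]
0.45333333333333337 [ 0.   8.6 -1.1] [3. 0. 0.]
0.544 [-0.   8.7 -0.8] [ 3. -0.  0.]
0.6346666666666667 [ 0.   8.7 -0.5] [ 3. -0. -0.]
0.7253333333333334 [ 0.   8.7 -0.2] [3. 0. 0.]
0.8160000000000001 [-0.   8.7  0.1] [3. 0. 0.]
0.9066666666666667 [0.  8.7 0.5] [ 3. -0. -0.]
0.9973333333333334 [0.  8.7 0.8] [ 3. -0.  0.]
1.088 [-0.   8.6  1.1] [ 3.  0. -0.]
1.1786666666666668 [0.  8.6 1.4] [ 3. -0.  0.]
1.2693333333333334 [-0.   8.5  1.7] [ 3. -0.  0.]
1.36 [0.  8.5 2. ] [ 3.  0. -0.]
```

View pics/e.png

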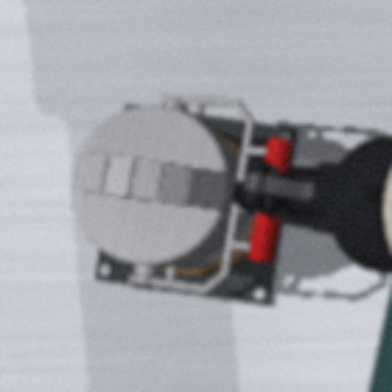

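The fingers hold the middle of the grip with a 15.3 mm gap, which fits the 16 mm bar. I'll swing in short stages.

```bash
python3 -m inch '[{"grip":0,"tx":0,"ty":8.4,"tz":-2.4,"ax":3,"ay":0,"az":0},{"grip":0,"tx":0,"ty":8.4,"tz":-2.1,"ax":3,"ay":0,"az":0},{"grip":0,"tx":0,"ty":8.5,"tz":-1.8,"ax":3,"ay":0,"az":0},{"grip":0,"tx":0,"ty":8.6,"tz":-1.4,"ax":3,"ay":0,"az":0},{"grip":0,"tx":0,"ty":8.6,"tz":-1.1,"ax":3,"ay":0,"az":0}]'
python3 - <<'E'
from h import *
print(to(tcp(bar(1.36/3),30),rot(30)), arm.observe()['wrist_force'])
E
```

```text
t: 5.05
position: [0.5515, 0.1234, 0.174]
tool_rot: [[-0.985, 0.152, 0.083], [0.173, 0.857, 0.486], [0.002, 0.493, -0.87]]
wrist_force: [-1.5, -6.3, -4.1]
finger_gap: 0.0152
(array([-0.3,  0.8,  0. ]), array([-0.46, -0.09, -0.11])) [-1.46018477 -6.27604651 -4.10676819]
```

```bash
python3 -m inch '[{"grip":0,"tx":0,"ty":8.7,"tz":-0.8,"ax":3,"ay":0,"az":0},{"grip":0,"tx":0,"ty":8.7,"tz":-0.5,"ax":3,"ay":0,"az":0},{"grip":0,"tx":0,"ty":8.7,"tz":-0.2,"ax":3,"ay":0,"az":0},{"grip":0,"tx":0,"ty":8.7,"tz":0.1,"ax":3,"ay":0,"az":0},{"grip":0,"tx":0,"ty":8.7,"tz":0.5,"ax":3,"ay":0,"az":0}]'
python3 - <<'E'
from h import *
print(to(tcp(bar(1.36*2/3),15),rot(15)), arm.observe()['wrist_force'])
b=arm.snapshot('top')
cv2.imwrite('pics/f.png',cv2.resize(b[120:260,60:200,::-1],None,fx=2.8,fy=2.8))
E
```

```text
t: 5.55
position: [0.5582, 0.1623, 0.1924]
tool_rot: [[-0.985, 0.168, 0.041], [0.173, 0.953, 0.248], [0.002, 0.251, -0.968]]
wrist_force: [-2.3, -5.4, -2.9]
finger_gap: 0.0151
(array([-0.3,  0.3, -0.2]), array([-0.43, -0.13, -0.07])) [-2.28899265 -5.43568128 -2.86515611]
```

View pics/f.png

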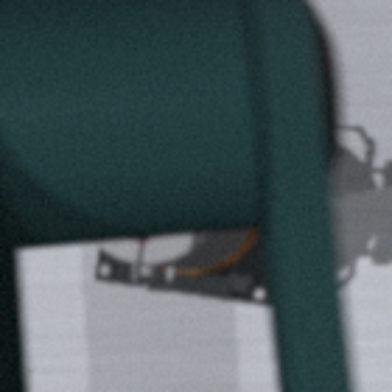

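The arm blocks the top view, but the gap (15.1 mm) and the low forces show the bar is still held. I'll carry on past centre.

```bash
python3 -m inch '[{"grip":0,"tx":0,"ty":8.7,"tz":0.6,"ax":3,"ay":0,"az":0},{"grip":0,"tx":0,"ty":8.6,"tz":1,"ax":3,"ay":0,"az":0},{"grip":0,"tx":0,"ty":8.6,"tz":1.2,"ax":3,"ay":0,"az":0},{"grip":0,"tx":0,"ty":8.5,"tz":1.5,"ax":3,"ay":0,"az":0},{"grip":0,"tx":0,"ty":8.5,"tz":1.8,"ax":3,"ay":0,"az":0}]'
python3 - <<'E'
from h import *
print(to(tcp(bar(1.36),0),rot(0)), arm.observe()['wrist_force'])
t=1.36; p=tcp(bar(t),0)
for t2,ti in((1.45,-3),(1.54,-6),(1.63,-9),(1.70,-12)):
    print(t2,to(tcp(bar(t2),ti),rot(ti),p,rot(ti+3))); p=tcp(bar(t2),ti)
E
```

```text
t: 6.1
position: [0.5653, 0.205, 0.1916]
tool_rot: [[-0.985, 0.172, -0.006], [0.172, 0.985, -0.005], [0.004, -0.006, -1.0]]
wrist_force: [0.2, -3.4, -11.8]
finger_gap: 0.0151
(array([-0.7,  0.2, -0.8]), array([-0.36, -0.26, -0.01])) [  0.2288111   -3.36258313 -11.75306435]
1.45 (array([0. , 8.3, 2.3]), array([3., 0., 0.]))
1.54 (array([-0. ,  8.2,  2.6]), array([ 3., -0., -0.]))
1.63 (array([0. , 8.1, 2.9]), array([ 3.,  0., -0.]))
1.7 (array([-0. ,  6.3,  2.4]), array([ 3., -0.,  0.]))
```

```bash
python3 -m inch '[{"grip":1,"tx":0,"ty":0,"tz":-1,"ax":0,"ay":0,"az":0},{"grip":1,"tx":0,"ty":0,"tz":0,"ax":0,"ay":0,"az":0},{"grip":1,"tx":0,"ty":5,"tz":0,"ax":0,"ay":0,"az":0},{"grip":1,"tx":0,"ty":5,"tz":0,"ax":0,"ay":0,"az":0},{"grip":1,"tx":0,"ty":0,"tz":0,"ax":0,"ay":0,"az":0}]'
python3 - <<'E'
from h import *
for n in('side','top'):
    i=arm.snapshot(n); cv2.imwrite(f'pics/g{n}.png',i[:,:,::-1]); print(arm.spot_in(n,'caddy_bar'), proj(n,[bar(1.36),bar(1.73)]).round(0))
E
```

```text
t: 6.6
position: [0.5674, 0.2152, 0.1936]
tool_rot: [[-0.985, 0.172, -0.003], [0.172, 0.985, -0.003], [0.003, -0.004, -1.0]]
wrist_force: [0.2, 0.1, -0.5]
finger_gap: 0.0849
[{'location': [89.1, 211.4], 'score': 0.69}] [[ 85. 218.]
 [ 82. 217.]]
[{'location': [159.1, 93.1], 'score': 0.73}] [[178.  87.]
 [176.  72.]]
```

```bash
python3 -m inch '[{"grip":1,"tx":0,"ty":0,"tz":-20,"ax":0,"ay":0,"az":0},{"grip":1,"tx":0,"ty":0,"tz":-35,"ax":0,"ay":0,"az":0},{"grip":1,"tx":0,"ty":0,"tz":-40,"ax":0,"ay":0,"az":0},{"grip":1,"tx":0,"ty":0,"tz":-40,"ax":0,"ay":0,"az":0},{"grip":1,"tx":0,"ty":0,"tz":-30,"ax":0,"ay":0,"az":0}]'
python3 -m inch '[{"grip":1,"tx":30,"ty":35,"tz":0,"ax":0,"ay":0,"az":0},{"grip":1,"tx":30,"ty":35,"tz":0,"ax":0,"ay":0,"az":0},{"grip":1,"tx":30,"ty":35,"tz":0,"ax":0,"ay":0,"az":0},{"grip":1,"tx":30,"ty":35,"tz":0,"ax":0,"ay":0,"az":0},{"grip":1,"tx":30,"ty":35,"tz":0,"ax":0,"ay":0,"az":0}]'
python3 -m inch '[{"grip":1,"tx":30,"ty":35,"tz":0,"ax":0,"ay":0,"az":0},{"grip":1,"tx":30,"ty":35,"tz":0,"ax":0,"ay":0,"az":0},{"grip":1,"tx":30,"ty":35,"tz":0,"ax":0,"ay":0,"az":0},{"grip":1,"tx":30,"ty":35,"tz":0,"ax":0,"ay":0,"az":0},{"grip":1,"tx":0,"ty":0,"tz":0,"ax":0,"ay":0,"az":0}]'
python3 - <<'E'
from h import *
L={}
for n in('side','top'):
    i=arm.snapshot(n); cv2.imwrite(f'pics/h{n}.png',i[:,:,::-1])
    L[n]=arm.spot_in(n,'caddy_bar'); print(L[n], proj(n,[bar(1.73)]).round(0), arm.spot_in(n,'crock_bar'))
P,e=tri(L['side'][0]['location'],L['top'][0]['location']); d=P-PIV; print(P,e,'angle',np.arctan2(d[2],-d@X)-.45)
a=cv2.imread('pics/hside.png');b=cv2.imread('pics/htop.png');f=lambda i,r,c:cv2.resize(i[r:r+140,c:c+140],None,fx=2.8,fy=2.8)
cv2.imwrite('pics/h.png',np.hstack([f(a,60,150),f(b,120,40)]))
print(arm.observe()['qvel'].round(3),arm.observe()['wrist_force'])
E
```

```text
t: 7.3
position: [0.5678, 0.2156, 0.3612]
tool_rot: [[-0.985, 0.172, -0.002], [0.172, 0.985, -0.003], [0.001, -0.003, -1.0]]
wrist_force: [0.4, 0.8, -0.4]
finger_gap: 0.0854
t: 7.8
position: [0.4491, 0.4152, 0.3582]
tool_rot: [[-0.985, 0.172, -0.004], [0.172, 0.985, -0.003], [0.003, -0.004, -1.0]]
wrist_force: [1.2, 1.6, 0.5]
finger_gap: 0.0853
t: 8.3
position: [0.3532, 0.576, 0.3567]
tool_rot: [[-0.986, 0.168, -0.005], [0.168, 0.986, -0.004], [0.005, -0.005, -1.0]]
wrist_force: [0.6, 0.3, -0.9]
finger_gap: 0.0854
[{'location': [84.0, 219.4], 'score': 0.74}] [[ 82. 217.]] [{'location': [315.4, 324.8], 'score': 0.58}]
[{'location': [176.5, 81.7], 'score': 0.79}] [[176.  72.]] [{'location': [181.6, 399.0], 'score': 0.78}]
[0.57051691 0.21684307 0.17795642] 0.0023542700084093625 angle 1.5157419616221457
[-0.001 -0.001  0.     0.001 -0.002  0.002] [-0.06133247 -0.32633512  0.24939652]
```

View pics/h.png

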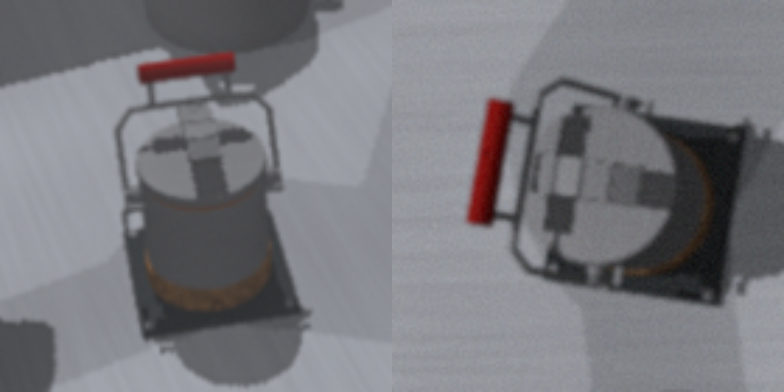

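The bail has swung over to the +x side: top-view grip centre at about row 178, col 75. The network's column of 82 disagrees, so I'll segment the red to measure it properly, and check the jar's grip too.

```bash
cat > m.py <<'E'
from h import *
def reds(f):
    im=cv2.imread(f).astype(int); m=((im[:,:,2]>100)&(im[:,:,1]<70)&(im[:,:,0]<70)).astype(np.uint8)
    k,l,s,ce=cv2.connectedComponentsWithStats(m); return [(ce[j][::-1].round(1),s[j,4]) for j in range(1,k) if s[j,4]>60]
E
python3 - <<'E'
from m import *
for n in('side','top'):
    for q in'0h': print(n,q,reds(f'pics/{n}0.png' if q=='0' else f'pics/h{n}.png'))
    i=arm.snapshot(n); cv2.imwrite(f'pics/i{n}.png',i[:,:,::-1])
g=lambda n,c:min(reds(f'pics/i{n}.png'),key=lambda r:np.hypot(*(r[0]-c)))[0]
a,b=g('side',(83,217)),g('top',(177,75)); P,e=tri(a,b); d=P-PIV
print(a,b,P,e,'angle',np.arctan2(d[2],-d@X)-.45,'r',np.hypot(d[2],d@X))
for t in(1.4,1.5,1.58,1.65,1.73): print(t,proj('side',bar(t)).round(1),proj('top',bar(t)).round(1))
E
```

```text
side 0 [(array([133.3, 226.8]), np.int32(120)), (array([308.6, 331.5]), np.int32(345))]
side h [(array([ 81.4, 218.3]), np.int32(93)), (array([308.8, 331.5]), np.int32(355))]
top 0 [(array([179.2, 403.4]), np.int32(320)), (array([190.6, 155.6]), np.int32(209))]
top h [(array([176.9,  72.8]), np.int32(191)), (array([179.5, 403.8]), np.int32(324))]
[ 81.4 218.3] [176.1  72.9] [0.57272911 0.23352357 0.17361435] 0.0034180171299674255 angle 1.7019250169010622 r 0.09285750887376229
1.4 [[ 84.  218.2]] [[177.5  85.3]]
1.5 [[ 82.9 217.6]] [[177.   80.9]]
1.58 [[ 82.3 217.3]] [[176.6  77.7]]
1.65 [[ 82.1 217. ]] [[176.4  75.1]]
1.73 [[ 82.  216.7]] [[176.2  72.5]]
```

```bash
python3 -c "
from workcell import arm
print(arm.job_done())"
```

```text
the job is handed in; nothing more can be done
None
```

The caddy's bail is swung over the lid, past centre, and rests home on its +x side. I handed the job in at about 9 s of the 38 s allowed; no verdict was reported.

I gripped the red bar with the tool tilted 45°, carried it along its arc to about 1.36 rad, and opened the jaws. The bail then sprang home by itself. I lifted straight up and moved the arm clear.

**Final checks**
- **Bail angle:** triangulating the red grip from both cameras gave about 1.70 rad at a 93 mm radius. The top view alone put it at about 1.72 rad. Both are above the 1.58 rad needed. The grip came out 174 mm high, against 170 mm given for home.
- **Stillness:** two top pictures in a row showed the grip in the same place to within a pixel.
- **White jar:** its grip stayed within 0.4 pixel of its starting position in both views.
- **Robot:** the arm was still and clear of everything, with the wrist force near zero.

**Disagreement:** the trained network put the caddy grip about 9 pixels off in the top view, which would mean about 1.52 rad. The red outline in the picture contradicted that, so I used the outline.

**Early slip:** my first move calls were refused for missing keys, and nothing moved.

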